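# Put the window knobs away in the stock jar and screw its cap on

## Task

Take every ceramic window knob down from the keyhole display rail (slide it along its slot to the wide end, then lift it out) and put them all in the glass stock jar. Then close the jar: set the screw cap on the neck, turn it backward (anticlockwise from above) until it drops into the thread start, and screw it forward until it is fully home against its stop. Leave the other ironmongery where it is.

Things in the scene. Friction and masses are not known exactly. Their poses are not given: they have to be found in the camera images.
- rail: Brass plate on two wooden end legs, fixed: 80 (x) by 220 (y) mm, 5 mm thick, top 45 mm above the counter. Origin on the counter under its centre, z up. Four keyhole slots run along its x, at y = -78, -26, 26, 78 mm: a square wide end 20 x 20 mm centred at x = -20 mm, and from there a narrow slot 10 mm wide to x = +25 mm. Open below.
- knob1: Ivory ceramic window knob, 42 mm long, 50 g; z is its axis, origin at its lower end. Upward: brass ferrule 16 mm across (0-14 mm), neck 7 mm (14-23), six-sided head 19 mm across flats (23-42). It hangs in the narrow slot, head above the plate, ferrule below with 4 mm of play; the ferrule passes only the wide end. Which knob is in which slot varies; some are absent.
- knob2: Same as knob1.
- knob3: Same as knob1.
- knob4: Same as knob1.
- jar: Upright clear glass jar, fixed to the counter by a wooden foot 108 mm across. Origin on the counter on the jar's axis. Inside 64 mm across, floor 11 mm and rim 102 mm above the counter. A steel three-start screw thread surrounds the neck, out to 42 mm from the axis.
- ledge (a point): Point on the jar's axis at the thread's flat top ledge, 96 mm up. Three gaps in the ledge, 120 degrees apart and 20 degrees wide, are the thread starts; their yaw is unknown (it does not follow the jar's axes). At the clockwise end of each ledge a 2.5 mm tooth blocks a cap turned clockwise too soon. Turned anticlockwise, up to 120 degrees, the cap drops 6.5 mm into the starts, against a stop.
- thread (a point): Point on the jar's axis at the floor of the thread starts, 89.5 mm up. From there, turned clockwise (seen from above), the cap's lugs run beneath the ledge down the thread, 3.6 mm per radian, 64 to 80 degrees in all, to a hard end stop 4 mm lower. The thread runs freely: only sliding friction.
- cap: Steel screw cap, about 180 g: round skirt 95 mm across, 28 mm high, open below; wooden grip on top. Origin at the centre of the lower rim, z up; starts upright on the counter. Three inner lugs, one at +x, 120 degrees apart, 6 mm above the rim, 2 mm loose on the neck. On the jar the origin is 91.5 mm above the counter with lugs on the ledge, 85 in the starts, 81 fully home.
- cap_grip (a point): Point on the axis of the cap's round wooden grip, 48 mm above the cap's origin. The grip is 30 mm across and stands from 28 to 56 mm above that origin.
- fastener: Brass sash fastener, 75 x 24 x 29 mm, loose on the counter; leave alone.
- pullring: Bronze pull ring, 95 x 66 x 10 mm, loose on the counter; leave alone.
- shutterhook: Black iron shutter hook, 155 x 50 x 8 mm, loose on the counter; leave alone.

How it is judged:
By the outcome, as a careful person would: the job done as asked, in the order asked, and still so for the second after the job is handed in, with the robot touching nothing.
Of knob1, knob2, knob3, knob4 only 3 to 4 are there at a start; the rules pass over those that are not, and their reading is None.
At some moment in a run one of cap may be knocked a few centimetres aside while the robot is not near it.
It also fails if it takes over 200 s, if anything falls off the work surface, if the arm or the gripper's body presses on something with over 40 N, if the wrist force passes 120 N, or if a joint passes its speed limit or range.

## Robot

A 6-joint arm with a two-finger parallel gripper is mounted at the origin on the work surface. World frame = base frame: x ahead of the robot, y to its left, z up, the work surface at z = 0. Lengths are in mm, angles in rad, forces in N, time in s.
With the tool pointing down it reaches from about 375 to 925 mm from the base axis. Payload 5.7 kg.
Tool frame: the origin (TCP) lies at the very end of the fingers, on their centre line; the grasp point (between the pads) lies 19 mm behind it; z points along the fingers, y is the direction in which the jaws open and shut (so a half turn about z gives the same grasp; the last joint's range is limited). The gripper opens to 85 mm and grips with 20 to 120 N. Pads are 22 mm wide; open, the fingers measure 114 mm over their backs; the gripper's body (76 mm by 85 mm) begins 54 mm behind the grasp point. The pads swing forward as they close: fully open they stand 13 mm farther back than shut.
Start: joints at [-0.115, 0.359, 1.51, -0, 1.272, -0.115], TCP at [599.969, -0.004, 231.267] pointing down, gripper open.
Joint ranges: [-2.97, 2.97], [-1.01, 2.36], [0.21, 2.38], [-0.96, 4.11], [0.2, 2.71], [-2.98, 2.98]. Speed limits (rad/s): [2.39, 2.39, 3.14, 3.14, 3.14, 3.14].

## Interface

Orientations are given as a rotation vector (axis times angle).
In Python, from bench import * gives the robot as it stands. Calls block until the motion is done:
- movep(position, orientation): joint-space move of the TCP to a pose.
- move_straight(position, orientation=None, feed=150): straight line of the TCP; orientation=None keeps the orientation; feed is the mean speed in mm/s.
- move_j(angles): joint-space move.
- set_gripper(opening, force=None): opening from 0.0 (shut) to 1.0 (fully open); force is the grip in N (None keeps the last); returns when the fingers have stopped.
- wait(seconds).
- ik(position, orientation): joint angles nearest the present ones, or None.
- get_obs(): the state.
- camera(name): name is "scene" or "side" or "wrist"; returns (picture, depth): 400x640x3 uint8, blue, green, red; 400x640 float32, mm along the optical axis (not along the pixel's ray), 0 where there is no reading.
- camera_info(name): a dict with "fov_y" (degrees; the focal length in pixels is half the picture's height over the tangent of half this angle, whatever the lens; pixels are square), "cx", "cy" (the principal point, pixels), "k1" (the pictures are not rectified: a ray, as slopes to the right and down, at radius r is drawn at 1 + k1 r^2 times it, then the intrinsics apply), "R" (3x3) and "t" (3): a world point X has camera coordinates R X + t. Camera axes: x right, y down, z forward; pixel columns grow to the right and rows downward; lengths in mm; the calibration is good to about 2 mm. A picture is of the moment at which its call begins: read the wrist's pose just before it. camera_info takes no time and is no camera call; for the wrist camera it gives the pose at the moment of the call.
A pose or a line that the arm cannot do raises IKError and nothing moves.
- job_done(): hands the job in, once; it reports no verdict.
The state is a dict: "t": time; "joint_pos": joint angles; "dq": joint speeds; "joint_efforts": joint torques, N m; "tool_pos": TCP position; "tool_rot": TCP orientation; "wrist_force": force on the tool from outside, world axes, zero at the start; "wrist_torque": the same for the moment, N m; "width": opening from 0.0 (shut) to 1.0 (fully open).
Only numpy, scipy, OpenCV 4.12 (cv2) and the standard library are available. Lean on these libraries where they do the work, as an engineer would, in place of code of your own. Each camera call takes 0.05 s, during which the arm holds its last target.

## Working session

There is one attempt and no reset: what is moved stays moved. The work goes in short steps, each a Python script; the robot and the scene stay as the last script left them, time stands still between calls to the robot, and variables do not carry over. Pictures are saved under pics/ and viewed, and the job is handed in when it is done.

```bash
ls; mkdir -p pics; python3 - <<'E'
from bench import *
import cv2
print(get_obs())
for n in ("scene","side","wrist"):
    i=camera_info(n);print(n,i)
    p,d=camera(n);cv2.imwrite(f"pics/{n}0.png",p)
E
```

```text
pics
{'t': 0.0, 'joint_pos': array([-1.15104320e-01,  3.59506915e-01,  1.51144926e+00, -1.33036966e-05,
        1.27250143e+00, -1.15088792e-01]), 'dq': array([ 0.00144999, -0.00024997,  0.00044281, -0.00114267, -0.00248501,
        0.00060839]), 'joint_efforts': array([ 1.96551155e-03, -5.27614331e+01, -2.78626120e+01, -6.37880498e-05,
        1.32890840e-02, -2.81424428e-05]), 'tool_pos': array([5.99309780e+02, 6.47697819e-02, 2.30446049e+02]), 'tool_rot': array([-2.22042616e+00, -2.22040039e+00,  1.83464924e-03]), 'wrist_force': array([-0.59753453, -0.33577605, -0.00397893]), 'wrist_torque': array([ 0.00937048,  0.02209873, -0.02870425]), 'width': 0.9990202338559554}
scene {'fov_y': 45.66441240339445, 'cx': 317.9279310575959, 'cy': 194.55235794998072, 'k1': -0.07527966635518774, 'R': array([[ 0.06350646,  0.99798063,  0.00126147],
       [ 0.51435137, -0.03164747, -0.85699539],
       [-0.85522488,  0.05507358, -0.51532252]]), 't': array([  33.09343838, -225.40883876, 1623.29052718])}
side {'fov_y': 49.946642691534805, 'cx': 325.643432610601, 'cy': 203.8904711329747, 'k1': -0.01669656696828763, 'R': array([[ 0.78789313, -0.61580667, -0.00256136],
       [-0.36990988, -0.46994726, -0.80144635],
       [ 0.49233231,  0.63240154, -0.59806119]]), 't': array([-523.67125497,  281.54898755,  753.7979963 ])}
wrist {'fov_y': 66.09331197068931, 'cx': 319.03014542398273, 'cy': 200.0175102079014, 'k1': -0.0005239182472024946, 'R': array([[ 9.99998924e-01,  5.19762457e-04, -1.37156366e-03],
       [ 9.13400848e-04, -9.52331666e-01,  3.05063214e-01],
       [-1.14762310e-03, -3.05064138e-01, -9.52331116e-01]]), 't': array([-599.6326803 ,  -39.40359682,  381.00529903])}
```

View pics/scene0.png

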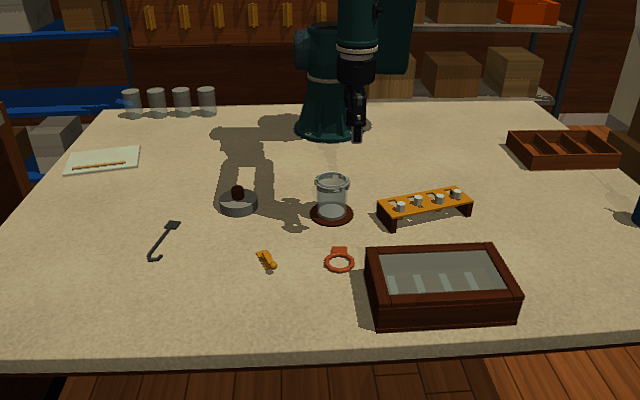

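View pics/side0.png

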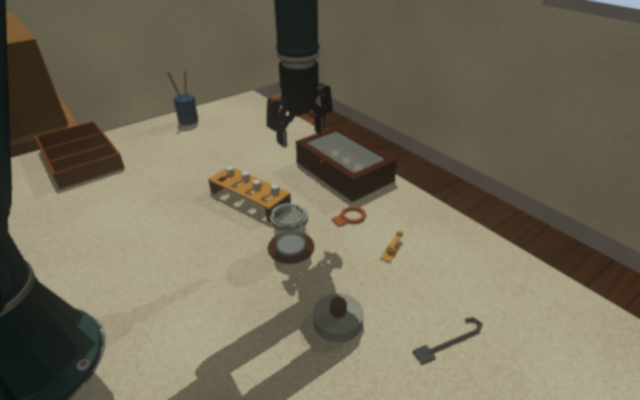

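View pics/wrist0.png

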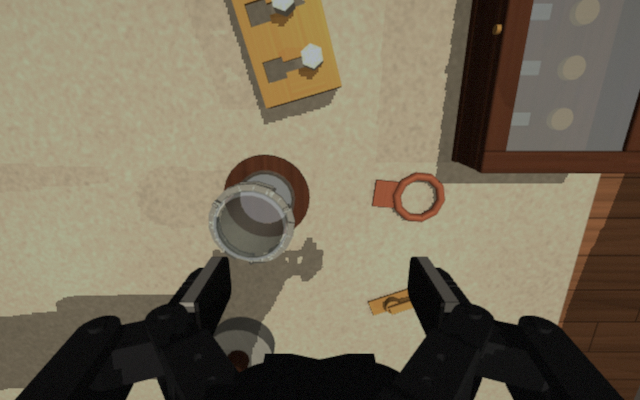

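The scene view shows four knobs on the rail (about 425,200), the jar at (332,195) and the cap at (238,200). The wrist view shows the jar rim at (252,222) and the lower end of the rail at (300,80).

```bash
cat > h.py <<'E'
from bench import *
import numpy as np, cv2
from scipy.spatial.transform import Rotation as Rn
def intr(i):
    f=200/np.tan(np.radians(i["fov_y"]/2)); return np.array([[f,0,i["cx"]],[0,f,i["cy"]],[0,0,1]])
def slopes(i,px):
    px=np.asarray(px,float).reshape(-1,2);K=intr(i)
    d=np.array([px[:,0]-K[0,2],px[:,1]-K[1,2]]).T/K[0,0]
    s=d.copy()
    for _ in range(20): s=d/(1+i["k1"]*(s**2).sum(1,keepdims=True))
    return s
def world(i,px,depth):
    s=slopes(i,px); z=np.asarray(depth,float).reshape(-1,1)
    c=np.hstack([s*z,z]); return (c-i["t"])@i["R"]
def ray(i,px):
    s=slopes(i,px); v=np.hstack([s,np.ones((len(s),1))])@i["R"]; return -i["R"].T@i["t"],v
def onplane(i,px,z):
    o,v=ray(i,px); return o+v*((z-o[2])/v[:,2:])
def proj(i,X):
    c=np.asarray(X,float).reshape(-1,3)@i["R"].T+i["t"]; s=c[:,:2]/c[:,2:]
    s=s*(1+i["k1"]*(s**2).sum(1,keepdims=True)); K=intr(i); return s*K[0,0]+K[:2,2]
def cloud(i,d):
    v,u=np.mgrid[0:400,0:640]; return world(i,np.stack([u.ravel(),v.ravel()],1),d.ravel()).reshape(400,640,3)
def tri(views):
    A=np.zeros((3,3));b=np.zeros(3)
    for i,px in views:
        o,v=ray(i,px);v=v[0]/np.linalg.norm(v[0]);P=np.eye(3)-np.outer(v,v);A+=P;b+=P@o
    return np.linalg.solve(A,b)
def down(yaw):  # yaw: world angle of the jaw axis (tool y)
    y=np.array([np.cos(yaw),np.sin(yaw),0]);z=np.array([0,0,-1.]);x=np.cross(y,z)
    return Rn.from_matrix(np.array([x,y,z]).T).as_rotvec()
def shot(name,fn):
    i=camera_info(name);p,d=camera(name);cv2.imwrite("pics/"+fn+".png",p);np.savez("pics/"+fn+".npz",p=p,d=d,**i);return i,p,d
def load(fn):
    z=np.load("pics/"+fn+".npz");i={k:(z[k] if k in"Rt" else float(z[k])) for k in("fov_y","cx","cy","k1","R","t")};return i,z["p"],z["d"]
E
python3 - <<'E'
from h import *
i,p,d=shot("scene","scene1")
C=cloud(i,d)
for n,(u,v) in dict(k1=(400,206),k2=(418,200),k3=(440,198),k4=(456,192),cap=(238,190),capskirt=(238,208),jarrim=(332,187)).items(): print(n,C[v,u].round(0))
i,p,d=shot("wrist","wrist1");C=cloud(i,d);print(i["R"].T@-i["t"])
for n,(u,v) in dict(k1=(312,55),k2=(283,5),rail=(320,85),cap=(240,358),jarrim=(212,225),jr2=(290,225),foot=(296,170),table=(360,100)).items(): print(n,C[v,u].round(0))
for n,(px) in dict(cx=0).items(): pass
print(get_obs()["t"])
E
```

```text
k1 [603. 116.  64.]
k2 [579. 164.  64.]
k3 [574. 218.  64.]
k4 [554. 263.  67.]
cap [ 497. -260.   58.]
capskirt [ 529. -260.   26.]
jarrim [567. -37.  99.]
[600.22879254  79.00302033 374.26047269]
k1 [593. 120.  65.]
k2 [568. 160.  65.]
rail [601.  95.  45.]
cap [ 493. -252.   43.]
jarrim [496. -35.  97.]
jr2 [572. -36.  96.]
foot [572.  -0.   6.]
table [647.  81.  -1.]
0.25
```

```bash
python3 - <<'E'
from h import *
o=down(0)
movep([575,200,230],o); wait(0.3); shot("wrist","railA")
move_straight([575,240,230],feed=300); wait(0.3); shot("wrist","railB")
movep([535,-30,290],o); wait(0.3); shot("wrist","jarA")
movep([495,-250,230],o); wait(0.3); shot("wrist","capA")
print(get_obs()["t"])
a=[load(n)[1] for n in("railA","railB","jarA","capA")]
cv2.imwrite("pics/m1.png",cv2.resize(np.vstack([np.hstack(a[:2]),np.hstack(a[2:])]),(800,500),interpolation=cv2.INTER_AREA))
E
```

```text
4.7667
```

View pics/m1.png

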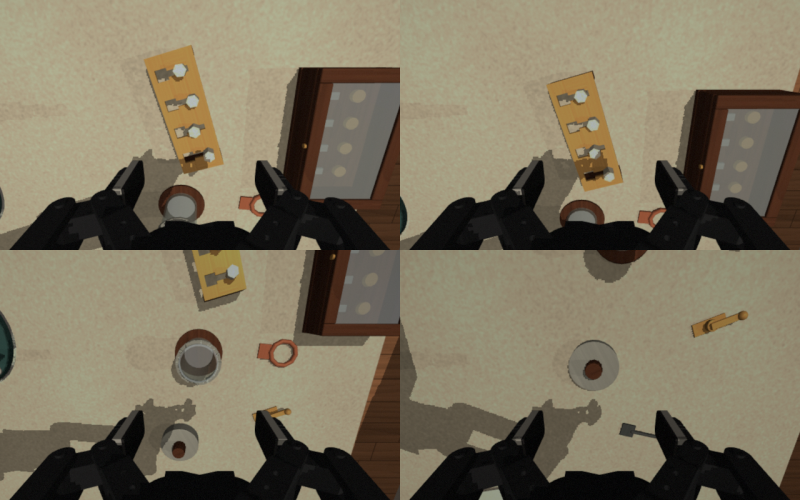

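View pics/railA.png

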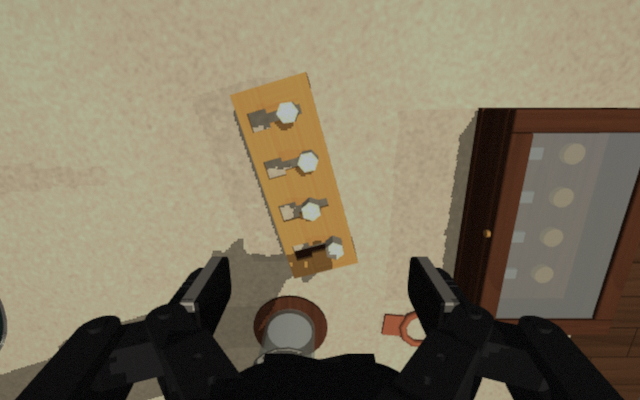

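View pics/jarA.png

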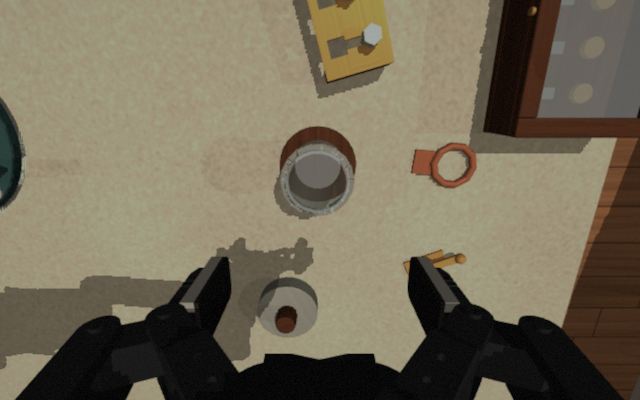

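```bash
python3 - <<'E'
from h import *
for fn in("railA","railB"):
    i,p,d=load(fn);C=cloud(i,d);x,y,z=C[...,0],C[...,1],C[...,2]
    roi=(d>0)&(x>480)&(x<660)&(y>60)&(y<340)
    m=roi&(z>41)&(z<49); pts=C[m][:,:2].astype(np.float32)
    m2=m.astype(np.uint8)
    n,l,s,c=cv2.connectedComponentsWithStats(m2); k=1+np.argmax(s[1:,4]); pts=C[l==k]
    print(fn,"rail z",np.median(pts[:,2]),cv2.minAreaRect(pts[:,:2].astype(np.float32)))
    m=(roi&(z>58)&(z<72)).astype(np.uint8)
    n,l,s,c=cv2.connectedComponentsWithStats(m)
    for k in range(1,n):
        if s[k,4]>60:
            q=C[l==k]; t=q[q[:,2]>61]; print("  knob px",c[k].round(0),s[k,4],"top med",np.median(t,0).round(1),"rect",[np.round(a,1) for a in cv2.minAreaRect(t[:,:2].astype(np.float32))])
i,p,d=load("capA");C=cloud(i,d);z=C[...,2]
m=((d>0)&(abs(C[...,0]-500)<90)&(abs(C[...,1]+255)<90))
q=C[m&(z>24)&(z<31)];print("cap skirt",len(q),cv2.minEnclosingCircle(q[:,:2].astype(np.float32)))
q=C[m&(z>52)&(z<62)];print("grip",len(q),np.median(q[:,2]),cv2.minEnclosingCircle(q[:,:2].astype(np.float32)))
for fn in("jarA","wrist1"):
    i,p,d=load(fn);C=cloud(i,d);z=C[...,2]
    m=((d>0)&(abs(C[...,0]-535)<75)&(abs(C[...,1]+30)<75))
    for a,b in((100,105),(94,98.5),(98.5,100)):
        q=C[m&(z>a)&(z<b)];print(fn,a,b,len(q),np.median(q[:,2]),cv2.minEnclosingCircle(q[:,:2].astype(np.float32)))
    q=C[m&(z>90)&(z<110)];print(np.histogram(q[:,2],bins=np.arange(90,110)))
E
```

```text
railA rail z 46.02514580763966 ((554.4840698242188, 188.46392822265625), (80.21544647216797, 221.06991577148438), 15.70681381225586)
  knob px [287. 113.] 359 top med [545.4 268.   65. ] rect [array([545.7, 267.5]), array([20.6, 19. ]), np.float64(6.0)]
  knob px [308. 162.] 319 top med [564.9 219.3  65. ] rect [array([565. , 219.2]), array([21.1, 18.6]), np.float64(70.6)]
  knob px [311. 211.] 294 top med [567.5 166.4  64.9] rect [array([567.4, 165.7]), array([19.2, 20.9]), np.float64(68.8)]
  knob px [334. 250.] 272 top med [593.6 119.8  64.9] rect [array([593.2, 119.2]), array([19.2, 20.2]), np.float64(73.2)]
railB rail z 46.0344032792393 ((554.5245971679688, 188.50393676757812), (80.45855712890625, 220.8583984375), 15.656197547912598)
  knob px [289. 154.] 327 top med [545.5 267.9  65. ] rect [array([545.4, 267.4]), array([20.8, 19. ]), np.float64(7.2)]
  knob px [309. 200.] 302 top med [565.  219.4  65.1] rect [array([565. , 219.1]), array([21.5, 18.8]), np.float64(71.4)]
  knob px [312. 245.] 279 top med [567.8 166.6  64.9] rect [array([567.7, 165.9]), array([20.8, 19.2]), np.f
[... 639 characters left out ...]
3,  39,  40,  86, 309,
       238,  40,   1,   0,   0,   0]), array([ 90,  91,  92,  93,  94,  95,  96,  97,  98,  99, 100, 101, 102,
       103, 104, 105, 106, 107, 108, 109]))
wrist1 100 105 974 102.72116746710168 ((534.6445922851562, -35.18576431274414), 39.70486831665039)
wrist1 94 98.5 1212 96.93163549124122 ((533.80322265625, -35.87031173706055), 42.06264877319336)
wrist1 98.5 100 135 99.20929335302044 ((534.0865478515625, -35.25959014892578), 41.42757034301758)
(array([129,  78,  49,  43,  59, 134, 462, 468, 137,  87,  74, 131, 412,
       324,  33,   0,   0,   0,   0]), array([ 90,  91,  92,  93,  94,  95,  96,  97,  98,  99, 100, 101, 102,
       103, 104, 105, 106, 107, 108, 109]))
```

```bash
cat > meas.py <<'E'
from h import *
def rail(fn):
    i,p,d=load(fn);C=cloud(i,d);x,y,z=C[...,0],C[...,1],C[...,2]
    roi=(d>0)&(x>480)&(x<660)&(y>60)&(y<340)
    m=(roi&(z>41)&(z<50)).astype(np.uint8)
    n,l,s,c=cv2.connectedComponentsWithStats(m); k=1+np.argmax(s[1:,4]); pts=C[l==k]
    r=cv2.minAreaRect(pts[:,:2].astype(np.float32))
    m=(roi&(z>58)&(z<72)).astype(np.uint8)
    n,l,s,c=cv2.connectedComponentsWithStats(m); ks=[]
    for k in range(1,n):
        if s[k,4]>60:
            q=C[l==k]; t=q[q[:,2]>62][:,:2]
            th=np.radians(np.arange(0,60,2)); W=[]
            best=None
            for a in th:
                e=[];cc=[]
                for b in(0,60,120):
                    u=np.array([np.cos(a+np.radians(b)),np.sin(a+np.radians(b))]);pr=t@u
                    lo,hi=np.percentile(pr,[1.,99.]);e.append(hi-lo);cc.append((hi+lo)/2*u)
                if best is None or sum(e)<best[0]: best=(sum(e),np.degrees(a),sum(cc)*2/3)
            ks.append((best[2],best[1],best[0]/3))
    return np.median(pts[:,2]),r,ks
def jar(fn):
    i,p,d=load(fn);C=cloud(i,d);z=C[...,2]
    m=((d>0)&(abs(C[...,0]-535)<75)&(abs(C[...,1]+36)<75)); q=C[m&(z>94)&(z<98.5)]
    return cv2.minEnclosingCircle(q[:,:2].astype(np.float32))
def cap(fn,c=(486,-265),r=100):
    i,p,d=load(fn);C=cloud(i,d);z=C[...,2]
    m=((d>0)&(abs(C[...,0]-c[0])<r)&(abs(C[...,1]-c[1])<r)); q=C[m&(z>24)&(z<31)];g=C[m&(z>52)&(z<62)]
    return cv2.minEnclosingCircle(q[:,:2].astype(np.float32)),(cv2.minEnclosingCircle(g[:,:2].astype(np.float32)) if len(g) else None)
E
python3 - <<'E'
from meas import *
for n,yaw in(("vP",np.pi/2),("vM",-np.pi/2)):
    movep([535,70,280],down(yaw)); wait(0.3); shot("wrist",n)
shot("scene","scene2")
print(get_obs()["t"],get_obs()["tool_pos"])
for fn in("railA","railB","vP","vM","scene2"):
    try:
        z,r,ks=rail(fn);print(fn,round(z,1),[np.round(a,1) for a in r])
        for k in ks:print("   ",np.round(k[0],1),k[1],k[2].round(1))
    except Exception as e:print(fn,e)
for fn in("jarA","vP","vM","scene2"):
    try: print(fn,jar(fn))
    except Exception as e:print(fn,e)
for fn in("capA","vP","vM","scene2"):
    try: print(fn,cap(fn))
    except Exception as e:print(fn,e)
cv2.imwrite("pics/m2.png",cv2.resize(np.vstack([load("vP")[1],load("vM")[1]]),(480,600),interpolation=cv2.INTER_AREA))
E
```

```text
9.4083 [534.99128586  69.97531741 279.96960906]
railA 46.0 [array([554.5, 188.5]), array([ 80.2, 221.1]), np.float64(15.7)]
    [545.5 267.4] 32.0 18.4
    [564.9 219. ] 44.0 18.5
    [567.5 165.8] 6.000000000000001 18.5
    [593.3 119. ] 10.0 18.5
railB 46.0 [array([554.5, 188.5]), array([ 80.5, 220.9]), np.float64(15.7)]
    [545.6 267.6] 46.0 18.5
    [565.  219.1] 40.0 18.7
    [567.6 165.8] 12.000000000000002 18.8
    [593.5 119.2] 8.0 18.9
vP 46.1 [array([554.6, 189.8]), array([ 81.5, 219.4]), np.float64(15.8)]
    [545.2 268.2] 36.0 18.6
    [564.6 219.7] 42.0 18.7
    [567.4 166.5] 10.0 18.7
    [593.1 119.9] 8.0 18.6
vM 46.1 [array([553.1, 189.2]), array([ 80.3, 221.1]), np.float64(15.7)]
    [592.4 118.6] 14.0 18.5
    [566.5 165.3] 16.0 18.7
    [563.9 218.4] 46.0 18.6
    [544.5 267. ] 42.0 18.9
scene2 46.0 [array([552.9, 189.5]), array([ 85.7, 223.7]), np.float64(15.0)]
jarA ((533.7903442382812, -35.94746398925781), 41.91096496582031)
vP ((533.8157958984375, -34.83078384399414), 42.13962173461914)
vM ((532.8489990234375, -35.97222137451172), 41.974220275878906)
scene2 ((534.0732421875, -35.76792907714844), 43.18650817871094)
capA (((486.0150451660156, -265.6172180175781), 47.580631256103516), ((486.038818359375, -265.6573486328125), 15.783398628234863))
vP (((485.719970703125, -264.4674987792969), 49.070091247558594), ((485.9752502441406, -263.9959411621094), 16.0112247467041))
vM (((485.3727111816406, -264.5347595214844), 48.47142791748047), ((485.28662109375, -264.2213134765625), 15.754520416259766))
scene2 (((486.2088623046875, -262.7481384277344), 48.86486053466797), ((483.5451354980469, -263.3950500488281), 16.887399673461914))
```

View pics/m2.png

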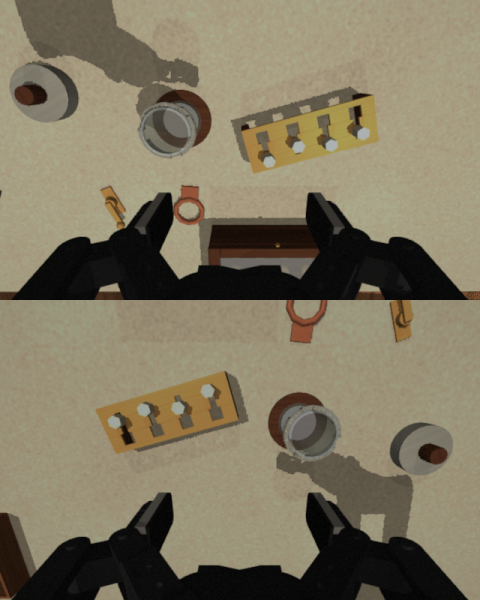

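```bash
cat > knob.py <<'E'
from h import *
TH=np.radians(15.7);RC=np.array([554.0,189.0]);JAR=np.array([533.3,-35.4])
ex=np.array([np.cos(TH),np.sin(TH)]);ey=np.array([-ex[1],ex[0]])
def st(tag):
    o=get_obs();print(tag,round(o["t"],1),o["tool_pos"].round(1),"F",o["wrist_force"].round(1),"w",round(o["width"]*85,1))
    return o
def run(k,phi,sy,zrel):
    k=np.array(k);yaw=np.radians(phi);ori=down(yaw)
    print("local",(k-RC)@ex,(k-RC)@ey)
    set_gripper(0.5)
    movep([*k,110],ori); move_straight([*k,48],feed=120)
    st("at"); set_gripper(0.0,35); st("grip")
    move_straight([*k,50],feed=30); st("up2")
    w=RC-20*ex+sy*ey
    move_straight([*w,50],feed=60); o=st("slid"); f0=o["wrist_force"][2]
    for z in (56,62,68,76):
        move_straight([*w,z],feed=60)
        o=st("lift")
        if abs(o["wrist_force"][2]-f0)>8: print("STUCK?"); return False
        if o["width"]*85<14: print("LOST"); return False
    move_straight([*w,165],feed=250)
    # keep the jaw direction
    movep([*JAR,165],ori); o=st("overjar")
    move_straight([*JAR,zrel],feed=120); st("in")
    set_gripper(0.27); move_straight([*JAR,165],feed=250); st("out")
    return True
E
python3 - <<'E'
from knob import *
run([592.8,119.2],10,-78,75)
shot("side","s3");shot("wrist","w3")
E
```

```text
local 18.464528632232053 -77.69518120443172
at 12.0 [593.2 119.2  48.4] F [ 0.2 -0.1  0.6] w 42.8
grip 12.4 [593.6 119.3  49.1] F [-0.1  0.2  6. ] w 17.6
up2 12.6 [592.8 119.2  50.1] F [ 0.5 -1.1  0.1] w 18.0
slid 13.4 [556.3 108.5  50.2] F [ 0.7 -0.4 -1.3] w 17.9
lift 13.7 [556.8 108.6  56.6] F [ 0.1 -0.4 -0.5] w 17.7
lift 13.9 [556.3 108.6  62.5] F [ 0.   0.7 -0.5] w 18.1
lift 14.2 [556.2 108.5  68.5] F [-0.5 -0.3 -1.2] w 17.7
lift 14.4 [556.3 108.5  76.6] F [-0.1  0.7 -0.4] w 17.9
overjar 15.6 [532.3 -35.6 163.7] F [ 0.3 -0.2 -0.1] w 17.9
in 16.5 [533.9 -35.1  75.4] F [-0.3  0.  -0.6] w 17.9
out 17.2 [533.8 -35.6 166.1] F [ 0.1 -0.1 -0.5] w 22.8
```

View pics/w3.png

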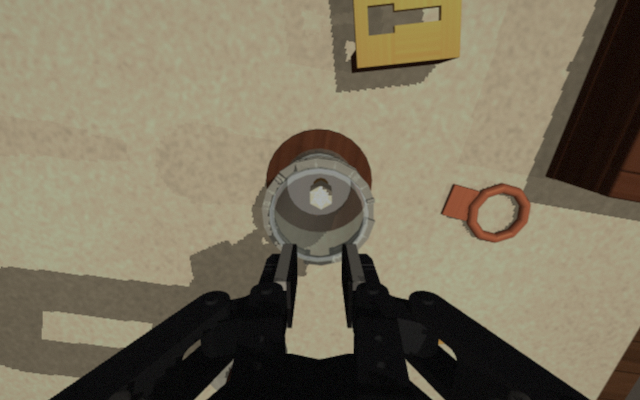

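View pics/s3.png

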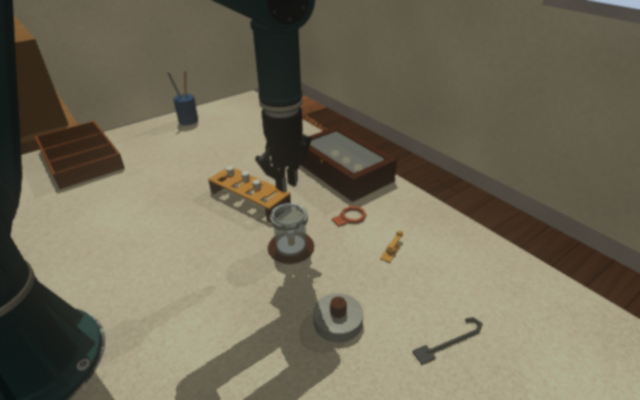

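The knob stands in the jar (320,195 in the wrist view) and slot -78 is empty, so I'll do the other three the same way, releasing higher.

```bash
sed -i 's/movep(\[\*JAR,165\],ori)/J=JAR+4*np.array([-np.sin(yaw),np.cos(yaw)]); movep([*J,165],ori)/; s/move_straight(\[\*JAR,zrel\]/move_straight([*J,zrel]/' knob.py
python3 - <<'E'
from knob import *
ok=run([567.0,165.9],12,-26,86)
shot("wrist","w4")
if ok:
    ok=run([564.3,219.0],43,26,86); shot("wrist","w5")
E
```

```text
local 6.264122401501776 -25.75598514013788
at 19.2 [567.5 165.3  48.5] F [ 0.9 -0.3 -0.3] w 42.5
grip 19.5 [567.8 165.9  49.1] F [-0.4 -1.6  6.4] w 18.0
up2 19.8 [567.  166.   50.1] F [ 0.5 -0.4 -0.9] w 17.8
slid 20.4 [541.8 158.5  50.1] F [-0.1  0.4 -0.5] w 17.8
lift 20.6 [542.7 158.7  56.6] F [-0.   0.1 -1. ] w 17.7
lift 20.9 [542.3 158.7  62.5] F [ 0.1 -0.1 -0.7] w 18.1
lift 21.1 [542.2 158.6  68.5] F [ 0.9  1.1 -0.3] w 17.6
lift 21.4 [542.2 158.6  76.5] F [ 0.1  0.2 -0.3] w 17.9
overjar 22.7 [531.9 -30.7 164.2] F [-0.7  1.2 -0.3] w 18.0
in 23.5 [533.  -31.1  86.4] F [0.  0.4 0.7] w 17.7
out 24.2 [534.  -35.7 166.3] F [-0.3 -0.3  0.7] w 22.9
local 18.033738367468597 26.093567799242983
at 26.2 [564.8 218.5  48.4] F [-0.3 -0.5  0.7] w 42.6
grip 26.6 [565.2 219.1  49.1] F [-0.4 -1.2  6.5] w 17.9
up2 26.8 [564.3 219.1  50.1] F [-1.2 -0.3 -0.7] w 18.0
slid 27.6 [528.2 208.7  50.2] F [0.2 1.3 0.1] w 17.9
lift 27.9 [528.6 208.9  56.6] F [ 0.2 -0.4 -0.9] w 17.7
lift 28.1 [528.2 208.8  62.5] F [-0.6  0.  -0.3] w 17.9
lift 28.4 [528.  208.7  68.4] F [-1.2 -0.2 -0.4] w 18.0
lift 28.6 [528.2 208.7  76.5] F [-0.4  0.1 -1. ] w 17.7
overjar 30.1 [530.2 -31.6 164.3] F [ 0.4  0.2 -1. ] w 17.7
in 30.9 [543.7 -33.5  94.5] F [ 5.  -0.5 51.1] w 17.9
out 31.6 [533.9 -34.5 165.5] F [-0.3 -0.1 -0.1] w 23.1
```

View pics/w5.png

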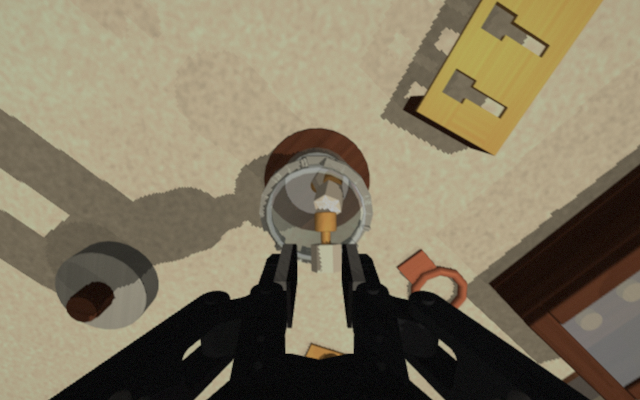

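```bash
python3 - <<'E'
from h import *
o=down(np.radians(0))
set_gripper(0.6)
movep([533,-60,230],o); wait(.3)
i,p,d=shot("wrist","w6"); shot("side","s6"); print(get_obs()["t"])
a=load("w4")[1]
q=proj(i,[[533,-35,80]])[0].astype(int);print(q)
cr=p[max(q[1]-75,0):q[1]+75,q[0]-90:q[0]+90]
s=load("s6")[1][180:280,230:350]
cv2.imwrite("pics/m6.png",np.hstack([cv2.resize(cr,(480,400),interpolation=cv2.INTER_CUBIC),cv2.resize(a[120:290,220:420],(320,400))]))
cv2.imwrite("pics/m6s.png",cv2.resize(s,(600,500),interpolation=cv2.INTER_CUBIC))
C=cloud(i,d);m=(np.hypot(C[...,0]-533.3,C[...,1]+35.4)<31)&(C[...,2]>12)
print(np.histogram(C[m][:,2],bins=range(10,120,5)))
E
```

```text
33.1417
[318 160]
(array([548,   0,   0,   1,   0,   0,   0,   6,  37,   5,  16,  46,  34,
         5,  55,  65, 133, 202,  31, 241, 152]), array([ 10,  15,  20,  25,  30,  35,  40,  45,  50,  55,  60,  65,  70,
        75,  80,  85,  90,  95, 100, 105, 110, 115]))
```

View pics/m6.png

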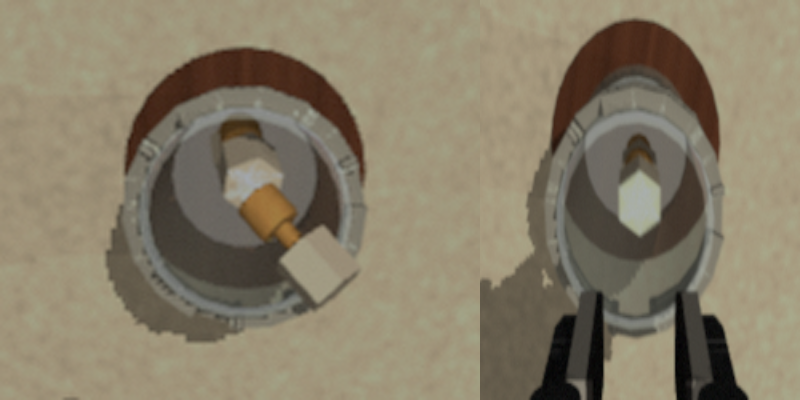

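View pics/m6s.png

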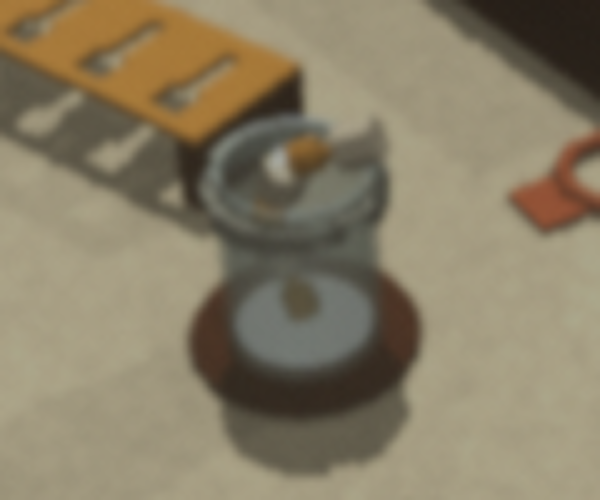

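Knob 2 has stood itself on top of knob 1. Knob 3 lies across that tower's head and the jar rim (head at about 318,265 in the left crop). I need its exact pose before I regrasp it.

```bash
python3 - <<'E'
from h import *
i,p,d=load("w6");C=cloud(i,d)
z=C[...,2]; near=np.hypot(C[...,0]-533.3,C[...,1]+35.4)<70
m=near&(z>103.8)&(d>0)
n,l,s,c=cv2.connectedComponentsWithStats(m.astype(np.uint8))
for k in range(1,n):
    if s[k,4]>20:
        q=C[l==k];print(s[k],c[k].round(),q.min(0).round(1),q.max(0).round(1));
        hsv=cv2.cvtColor(p,cv2.COLOR_BGR2HSV)[l==k]
        br=hsv[:,1]>120
        for nm,mm in(("brass",br),("ivory",~br)):
            r=cv2.minAreaRect(q[mm][:,:2].astype(np.float32)); print(nm,mm.sum(),[np.round(a,1) for a in r],q[mm].mean(0).round(1), np.percentile(q[mm][:,2],[5,50,95]).round(1))
# tower: 
m=near&(np.hypot(C[...,0]-533.3,C[...,1]+35.4)<25)&(z>80)&(z<104)
print(C[m].mean(0),np.percentile(C[m],[5,50,95],axis=0).round(1))
u=proj(i,[[533,-35,100]])[0]
ys,xs=np.where(m);print(np.c_[xs,ys].mean(0))
for v in range(100,220,5):
    print(v,[ (u,int(C[v,u,2]),) for u in range(290,350,6)])
E
```

```text
[318 154  46  48 924] [341. 178.] [532.2 -64.3 103.9] [571.1 -24.5 125.2]
brass 321 [array([542.6, -35. ]), array([14.4, 20.3]), np.float64(46.0)] [542.  -34.  108.7] [105.4 108.8 111.5]
ivory 603 [array([554.2, -45.7]), array([23.2, 38.3]), np.float64(35.6)] [556.9 -48.9 118.3] [110.3 119.  124. ]
[   41   247   557   153 38851] [319. 349.] [467.8 -72.1 233. ] [598.9 -37.7 326.2]
brass 2668 [array([534.5, -54.2]), array([128.2,  32. ]), np.float64(0.4)] [534.2 -51.5 299.2] [250.8 306.1 322.5]
ivory 36183 [array([533.4, -54.8]), array([131.1,  33.9]), np.float64(0.4)] [533.3 -49.4 298.3] [258.8 303.2 318.9]
[534.98243412 -21.10172773  93.12875523] [[526.6 -30.8  82.7]
 [534.  -20.5  94.7]
 [544.9 -12.8  99.1]]
[321.14285714 148.26226013]
100 [(290, 2), (296, 1), (302, 2), (308, 1), (314, 2), (320, 0), (326, 0), (332, 1), (338, 0), (344, 1)]
105 [(290, 1), (296, 0), (302, 2), (308, 5), (314, 6), (320, 6), (326, 6), (332, 7), (338, 3), (344, 1)]
110 [(290, 2), (296, 6), (302, 7), (308, 5), (314, 7), (320, 8), (326, 7), (332, 7), (338, 6), (344, 0)]
115 [(290, 5), (296, 6), (302, 6), (3
[... 1679 characters left out ...]
38, 117), (344, 120)]
190 [(290, 101), (296, 99), (302, 85), (308, 75), (314, 70), (320, 67), (326, 70), (332, 76), (338, 118), (344, 121)]
195 [(290, 98), (296, 102), (302, 103), (308, 92), (314, 86), (320, 84), (326, 86), (332, 92), (338, 102), (344, 121)]
200 [(290, 0), (296, 96), (302, 101), (308, 104), (314, 100), (320, 101), (326, 102), (332, 102), (338, 96), (344, 115)]
205 [(290, 0), (296, 0), (302, 1), (308, 0), (314, 90), (320, 96), (326, 96), (332, 97), (338, 0), (344, 0)]
210 [(290, 1), (296, 0), (302, 0), (308, 2), (314, 0), (320, 0), (326, 1), (332, 0), (338, 0), (344, 1)]
215 [(290, 0), (296, 0), (302, 0), (308, 1), (314, 2), (320, 0), (326, 2), (332, 0), (338, 0), (344, 372)]
```

```bash
python3 - <<'E'
from knob import *
ori=down(np.radians(45)); g=[556,-48]
set_gripper(0.5); movep([*g,160],ori); 
move_straight([*g,107],feed=60); st("at"); set_gripper(0.0,40); st("grip")
move_straight([*g,122],feed=40); st("l1"); move_straight([*g,190],feed=150); st("l2")
movep([533,-60,230],down(np.radians(45))); wait(.4); st("x")
i,p,d=shot("wrist","w7"); shot("side","s7")
q=proj(i,[[533,-35,80]])[0].astype(int);print(q)
cv2.imwrite("pics/m7.png",cv2.resize(p,(800,500)))
cv2.imwrite("pics/m7s.png",cv2.resize(load("s7")[1][80:280,200:400],(500,500),interpolation=cv2.INTER_CUBIC))
E
```

```text
at 35.2 [556.3 -48.1 107.3] F [ 0.4 -0.2  1.3] w 42.5
grip 35.5 [556.5 -47.9 107.5] F [0.2 1.7 3.1] w 19.4
l1 36.0 [556.1 -48.1 122.2] F [-0.7 -0.1 -0.4] w 19.4
l2 36.6 [555.5 -47.9 189.5] F [-0.5  0.  -1.4] w 19.4
x 37.3 [532.8 -59.8 229.2] F [ 0.3 -0.4 -0.6] w 19.4
[336 167]
```

View pics/m7.png

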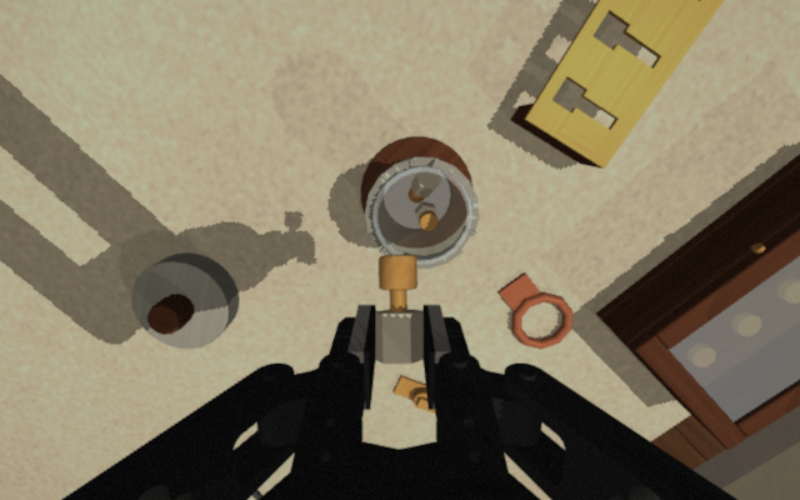

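View pics/m7s.png

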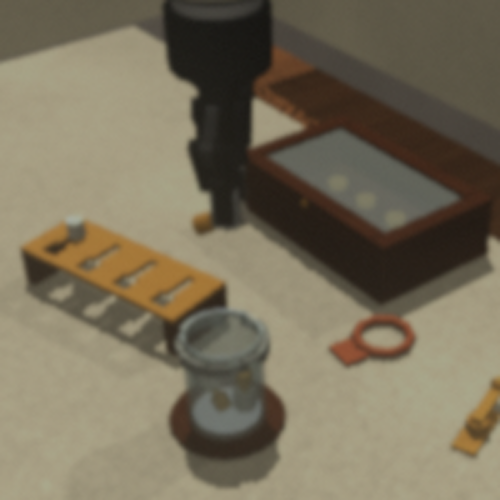

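```bash
python3 - <<'E'
from knob import *
i,p,d=load("w7");C=cloud(i,d)
m=(np.hypot(C[...,0]-533.3,C[...,1]+35.4)<28)&(C[...,2]>14)&(d>0);m[240:]=False
n,l,s,c=cv2.connectedComponentsWithStats(m.astype(np.uint8))
for k in range(1,n):
    if s[k,4]>8:print(s[k,4],c[k].round(),C[l==k].mean(0).round(),C[l==k].max(0).round())
# knob in hand
m=(d>0);m[:200]=False
u,v=318,215; print("ferrule",C[v,u], "head",C[265,318])
crop=p[115:235,270:410];cv2.imwrite("pics/m8.png",cv2.resize(crop,(700,600),interpolation=cv2.INTER_CUBIC))
E
```

```text
749 [340. 159.] [536. -30.  44.] [560.  -8.  57.]
942 [318. 220.] [518. -44. 230.] [527. -35. 235.]
ferrule [515.49679181 -41.7996387  230.37524953] head [530.45185076 -56.70186114 242.14099856]
```

View pics/m8.png

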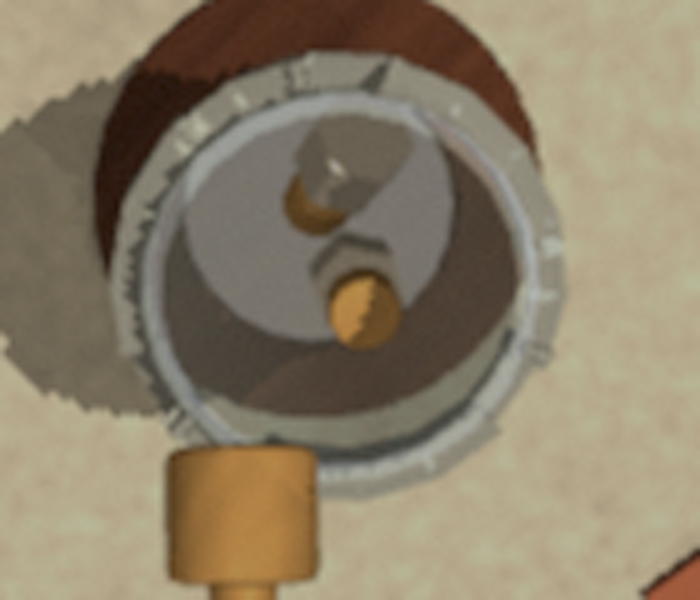

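```bash
python3 - <<'E'
from knob import *
ori=down(np.radians(45)); g=JAR+9*np.array([.707,-.707])
movep([*g,150],ori); move_straight([*g,105.5],feed=60); o=st("at")
set_gripper(0.32); wait(.4); move_straight([*g,170],feed=150); st("up")
movep([533,-60,230],ori); set_gripper(0.6); wait(.3)
i,p,d=shot("wrist","w9");shot("side","s9")
C=cloud(i,d);m=(np.hypot(C[...,0]-533.3,C[...,1]+35.4)<29)&(C[...,2]>14)&(d>0);m[240:]=False
print(np.percentile(C[m],[0,50,90,99,100],axis=0).round(0))
cv2.imwrite("pics/m9.png",np.hstack([cv2.resize(p[115:235,270:410],(490,420),interpolation=cv2.INTER_CUBIC),cv2.resize(load("s9")[1][180:280,240:340],(300,420))]))
E
```

```text
at 38.8 [539.9 -41.8 105.6] F [-0.1  0.2 -0.8] w 19.4
up 40.0 [539.3 -41.7 169.7] F [ 0.4  0.3 -0.6] w 27.2
[[509. -64.  14.]
 [532. -39.  41.]
 [549. -18.  54.]
 [557.  -9.  56.]
 [560.  -7.  58.]]
```

View pics/m9.png

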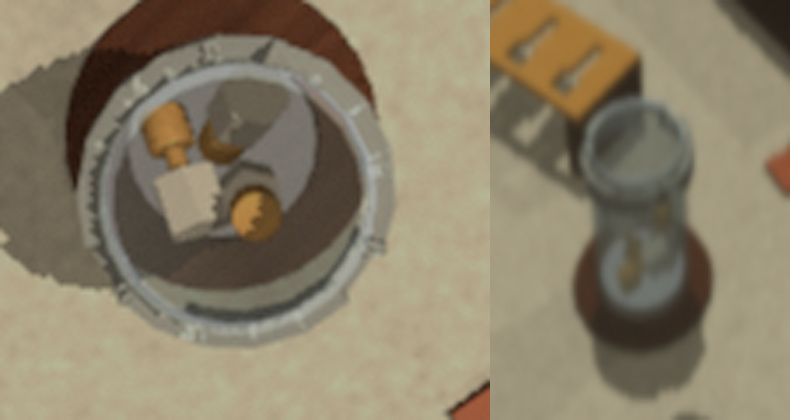

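Three knobs are in the jar with nothing above 58 mm. Next is the last knob, offset toward the free side.

```bash
sed -i 's/J=JAR+4/J=JAR+SG*4/; 1a SG=-1' knob.py
python3 - <<'E'
from knob import *
run([544.9,267.6],39,78,92)
movep([533,-60,230],down(np.radians(45))); set_gripper(0.6); wait(.3)
i,p,d=shot("wrist","w10");shot("side","s10");shot("scene","sc10")
C=cloud(i,d);m=(np.hypot(C[...,0]-533.3,C[...,1]+35.4)<29)&(C[...,2]>14)&(d>0);m[240:]=False
print(np.percentile(C[m],[0,50,90,99,100],axis=0).round(0))
cv2.imwrite("pics/m10.png",np.hstack([cv2.resize(p[115:235,270:410],(490,420),interpolation=cv2.INTER_CUBIC),cv2.resize(load("s10")[1][180:280,240:340],(300,420))]))
E
```

```text
local 12.508700161221908 78.13003532750162
at 43.3 [545.5 267.3  48.4] F [ 1.  -0.2  0.9] w 42.4
grip 43.7 [545.7 267.8  49.1] F [-0.6 -1.   6.4] w 18.0
up2 43.9 [544.8 267.7  50.1] F [ 0.7 -0.   0.1] w 17.6
slid 44.6 [513.9 258.8  50.2] F [ 0.2  0.5 -1. ] w 17.5
lift 44.9 [514.5 259.   56.6] F [0.3 0.4 0.2] w 17.7
lift 45.1 [514.1 258.8  62.5] F [ 0.2  0.2 -0.4] w 17.9
lift 45.4 [514.  258.8  68.5] F [-0.8  0.3  0.2] w 17.6
lift 45.6 [514.1 258.8  76.5] F [-0.4  0.8 -0.3] w 18.0
overjar 47.3 [535.6 -37.6 164.5] F [-0.6  0.9 -1.5] w 18.3
in 48.1 [536.3 -38.2  92.4] F [ 0.2 -0.7  0.3] w 17.9
out 48.7 [534.1 -35.6 166.5] F [-0.2  0.8 -1. ] w 22.9
[[506. -64.  14.]
 [532. -36.  52.]
 [552. -18.  56.]
 [560.  -9.  58.]
 [562.  -7.  59.]]
```

View pics/m10.png

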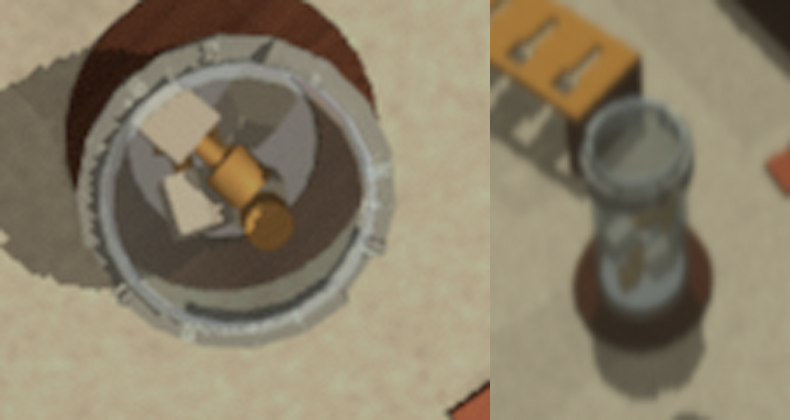

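View pics/sc10.png

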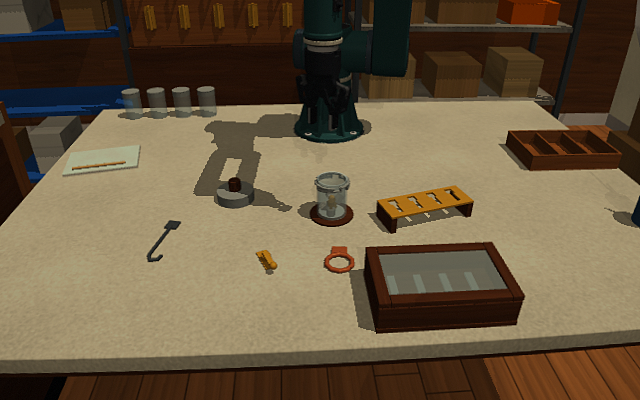

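View pics/w10.png

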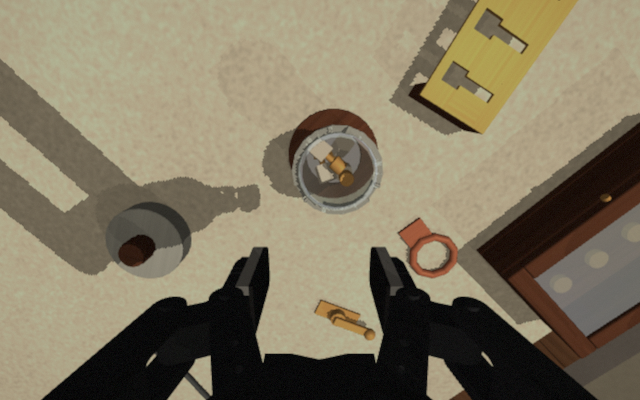

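All four knobs are in the jar, with a maximum height of 59 mm and an empty rail. The cap seems to have moved (235,190 against 238,190 before), so I'm re-measuring jar and cap with opposed view pairs and looking for the ledge gaps.

```bash
python3 - <<'E'
from meas import *
set_gripper(1.0)
for n,yaw in(("jP",np.pi/2),("jM",-np.pi/2)):
    dx=30 if yaw>0 else -30
    movep([533+dx,-35,240],down(yaw)); wait(0.3); shot("wrist",n); print(n,jar(n))
i,p,d=load("jP");C=cloud(i,d);z=C[...,2]
m=(d>0)&(z>22)&(z<33)&(C[...,1]<-150)&(C[...,0]<600)&(C[...,0]>400)
q=C[m]; c=np.median(q,0)[:2] if len(q) else (486,-265);print("cap approx",c)
for n,yaw in(("cP",np.pi/2),("cM",-np.pi/2)):
    dx=30 if yaw>0 else -30
    movep([c[0]+dx,c[1],200],down(yaw)); wait(0.3); shot("wrist",n); print(n,cap(n,c))
print(get_obs()["t"])
for fn,cc in(("jP",jar("jP")[0]),("jM",jar("jM")[0])):
    i,p,d=load(fn);C=cloud(i,d);z=C[...,2];r=np.hypot(C[...,0]-cc[0],C[...,1]-cc[1]);a=np.degrees(np.arctan2(C[...,1]-cc[1],C[...,0]-cc[0]))%360
    m=(r>39)&(r<41.3)&(z>80)&(z<105)
    print(fn);out=[]
    for k in range(0,360,5):
        s=m&(a>=k)&(a<k+5);out.append(f"{k}:{np.median(z[s]):.0f}" if s.sum()>1 else f"{k}:-")
    print(" ".join(out))
cv2.imwrite("pics/m11.png",cv2.resize(np.vstack([load("jP")[1],load("cP")[1]]),(480,600)))
E
```

```text
jP ((533.7836303710938, -35.10707092285156), 41.934059143066406)
jM ((532.7893676757812, -36.059661865234375), 41.94210433959961)
cap approx [ 444.20784616 -266.81576019]
cP (((444.68853759765625, -275.8211975097656), 47.488311767578125), ((444.61773681640625, -275.8985290527344), 15.705543518066406))
cM (((443.5865478515625, -276.8874816894531), 47.393043518066406), ((443.8251037597656, -276.9877624511719), 15.743558883666992))
60.7333
jP
0:97 5:91 10:90 15:90 20:94 25:99 30:97 35:97 40:96 45:97 50:97 55:97 60:97 65:97 70:97 75:97 80:97 85:97 90:98 95:97 100:97 105:98 110:97 115:97 120:97 125:91 130:90 135:91 140:97 145:99 150:97 155:97 160:97 165:97 170:97 175:97 180:97 185:97 190:97 195:97 200:97 205:97 210:97 215:97 220:97 225:97 230:97 235:97 240:97 245:91 250:91 255:91 260:95 265:99 270:97 275:97 280:97 285:97 290:97 295:98 300:97 305:97 310:97 315:97 320:97 325:97 330:97 335:97 340:97 345:97 350:97 355:97
jM
0:96 5:90 10:90 15:90 20:91 25:99 30:97 35:97 40:97 45:97 50:97 55:97 60:97 65:97 70:97 75:97 80:97 85:97 90:97 95:97 100:97 105:98 110:97 115:98 120:96 125:91 130:90 135:90 140:93 145:99 150:97 155:96 160:97 165:97 170:97 175:97 180:97 185:97 190:97 195:97 200:97 205:97 210:97 215:97 220:97 225:97 230:97 235:97 240:97 245:90 250:90 255:91 260:94 265:99 270:97 275:97 280:97 285:97 290:97 295:97 300:97 305:97 310:97 315:97 320:97 325:97 330:97 335:97 340:97 345:97 350:97 355:97
```

View pics/m11.png

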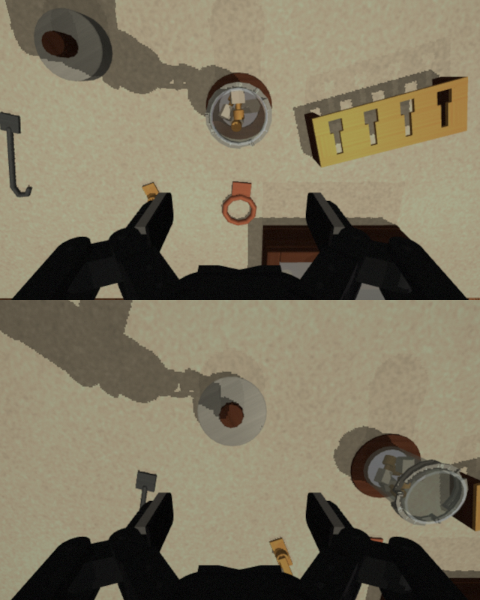

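Gaps lie at yaw about 4–24, 124–144 and 244–264 degrees, each with a tooth on its anticlockwise side. The cap was knocked and is now at (444,-276). Next I pick it up and set it on the neck.

```bash
cat > cap.py <<'E'
from knob import *
CAP=np.array([444.15,-276.4]);JAR=np.array([533.3,-35.5])
def q(): 
    o=get_obs(); Rm=Rn.from_rotvec(o["tool_rot"]).as_matrix(); yaw=np.degrees(np.arctan2(Rm[1,1],Rm[0,1]))
    print(round(o["t"],1),o["tool_pos"].round(1),"yaw",yaw.round(1),"F",o["wrist_force"].round(1),"Tq",o["wrist_torque"].round(2),"w",round(o["width"]*85,1)); return o,yaw
E
python3 - <<'E'
from cap import *
ori=down(np.radians(-70))
# check joint range ahead
for y in(-100,-70,0,60): print(y,ik([*JAR,120],down(np.radians(y))))
set_gripper(0.7); movep([*CAP,100],ori); move_straight([*CAP,32],feed=80); q()
set_gripper(0.0,80); q()
move_straight([*CAP,45],feed=40); q(); move_straight([*CAP,180],feed=150)
movep([*JAR,180],ori); wait(.3); q(); shot("side","s12")
move_straight([*JAR,132],feed=60); q()
for z in np.arange(129,119,-1):
    move_straight([*JAR,z],feed=20); o,_=q()
    if o["wrist_force"][2]>8: break
wait(.3); q(); shot("side","s13")
cv2.imwrite("pics/m13.png",np.hstack([cv2.resize(load(n)[1][60:280,200:400],(400,440)) for n in("s12","s13")]))
E
```

```text
-100 [-1.95738613e-01  3.95987725e-01  1.77541668e+00 -8.88178420e-16
  9.70188253e-01  1.54959064e+00]
-70 [-0.19573861  0.39598773  1.77541668  0.          0.97018825  1.02599186]
0 [-1.95738613e-01  3.95987725e-01  1.77541668e+00 -4.44089210e-16
  9.70188253e-01 -1.95738613e-01]
60 [-1.95738613e-01  3.95987725e-01  1.77541668e+00 -4.44089210e-16
  9.70188253e-01 -1.24293616e+00]
62.6 [ 444.5 -276.7   32.4] yaw -70.0 F [ 0.2 -0.  -0.1] Tq [ 0.01  0.03 -0.03] w 59.5
63.0 [ 444.5 -276.7   32.8] yaw -70.0 F [-0.9  1.5  6.8] Tq [0.12 0.17 0.  ] w 27.6
63.5 [ 444.3 -276.5   45.3] yaw -70.0 F [ 0.3  0.4 -1.9] Tq [-0.06  0.03  0.01] w 27.6
65.8 [533.2 -36.5 180. ] yaw -70.1 F [-0.5  0.  -0.9] Tq [-0.03  0.04  0.05] w 27.9
66.8 [533.7 -35.6 132.3] yaw -70.0 F [ 0.3  0.4 -1.6] Tq [-0.06 -0.06  0.02] w 27.5
67.1 [533.3 -35.5 129.1] yaw -70.0 F [-0.1  0.7 -2.5] Tq [ 0.02 -0.    0.05] w 27.5
67.4 [533.3 -35.5 128. ] yaw -70.0 F [ 0.1 -0.5 -2.3] Tq [-0.02 -0.02  0.04] w 27.5
67.6 [533.2 -35.5 126.9] yaw -70.0 F [ 0.3 -0.6 -1.6] Tq [-0.    0.    0.05] w 27.4
67.9 [533.4 -35.5 126.3] yaw -70.0 F [-0.5  0.5  2.8] Tq [ 0.04  0.15 -0.05] w 27.5
68.1 [533.6 -35.5 125.9] yaw -70.0 F [-2.5  0.5  9.6] Tq [0.11 0.41 0.02] w 27.5
68.4 [533.6 -35.5 125.9] yaw -70.0 F [-3.3  1.8  8.8] Tq [0.06 0.49 0.04] w 27.4
```

View pics/m13.png

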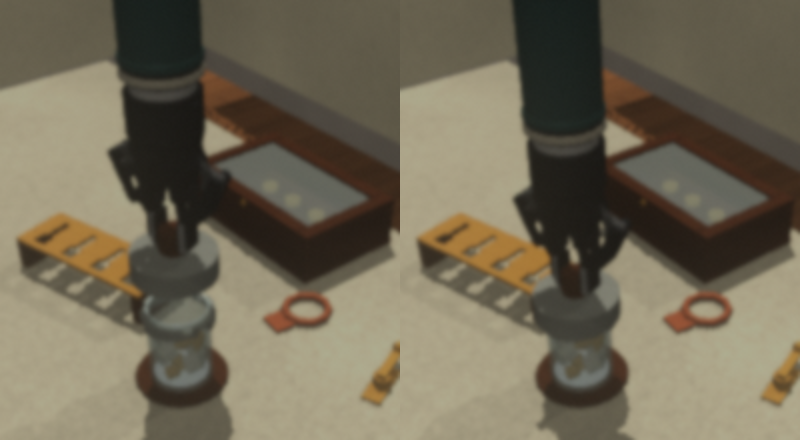

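```bash
cat > turn.py <<'E'
from cap import *
def ccw(y0,total,step=6,press=1.6,zstop=119.0):
    o,y=q(); z=o["tool_pos"][2]; t=0
    while t<total:
        t+=step
        zc=max(z-press,115.5)
        move_straight([*JAR,zc],down(np.radians(y0+t)),feed=20 if abs(zc-z)>1 else 20)
        o,y=q(); z=o["tool_pos"][2]
        if z<zstop: print("DROPPED"); return y0+t
        if abs(o["wrist_torque"][2])>2.5 or abs(o["wrist_force"][2])>45: print("STOP"); return y0+t
    return y0+t
E
python3 - <<'E'
from turn import *
print(ccw(-70,36))
E
```

```text
68.5 [533.6 -35.5 125.9] yaw -70.0 F [-2.4  0.4  9.6] Tq [0.1  0.48 0.02] w 27.7
68.8 [533.4 -35.5 124.2] yaw -64.1 F [-0.3 -0.5 -0.2] Tq [0.01 0.01 0.09] w 27.4
69.0 [534.6 -35.7 123.8] yaw -58.1 F [-1.   0.8  9. ] Tq [0.09 0.2  0.27] w 27.4
69.3 [535.  -36.1 123.8] yaw -52.1 F [-2.4 -1.2 11.9] Tq [-0.1   0.24  0.32] w 27.5
69.5 [535.  -35.8 123.7] yaw -46.1 F [-0.7  0.3 11.6] Tq [0.07 0.31 0.34] w 27.1
69.8 [535.  -35.6 123.7] yaw -40.1 F [ 0.1 -0.1 12.2] Tq [0.16 0.32 0.25] w 27.2
70.0 [534.8 -35.7 123.7] yaw -34.1 F [-0.7 -0.1 13.7] Tq [0.09 0.38 0.37] w 27.2
-34
```

```bash
python3 - <<'E'
from turn import *
print(ccw(-34,100,step=5))
E
```

```text
70.0 [534.8 -35.7 123.7] yaw -34.1 F [-0.7 -0.1 13.7] Tq [0.09 0.38 0.37] w 27.2
70.3 [534.9 -35.8 123.7] yaw -29.1 F [-1.2 -0.3 12.1] Tq [0.05 0.33 0.35] w 27.6
70.5 [534.9 -35.6 123.7] yaw -24.1 F [-0.3  0.8 11.6] Tq [0.11 0.34 0.25] w 27.8
70.8 [534.8 -35.5 123.7] yaw -19.1 F [-1.2  0.9 12.8] Tq [0.13 0.37 0.25] w 27.6
71.0 [534.6 -36.  123.7] yaw -14.1 F [-1.6 -1.3 13.7] Tq [-0.11  0.51  0.29] w 28.1
71.3 [534.8 -35.7 123.7] yaw -9.1 F [-0.8  1.5 12.3] Tq [0.1  0.38 0.32] w 27.2
71.5 [534.8 -35.6 123.7] yaw -4.1 F [-0.3 -0.2 12. ] Tq [0.1  0.35 0.23] w 27.8
71.8 [534.8 -35.5 123.7] yaw 0.9 F [-1.1  1.8 11.3] Tq [0.21 0.31 0.25] w 27.4
72.0 [534.6 -35.8 123.7] yaw 5.9 F [-1.9 -1.1 13.8] Tq [-0.06  0.49  0.29] w 27.7
72.3 [534.9 -35.7 123.7] yaw 10.9 F [-1.1  0.7 12.4] Tq [0.06 0.34 0.25] w 27.6
72.5 [534.6 -35.4 123.7] yaw 15.9 F [-1.7  1.5 12.2] Tq [0.18 0.36 0.21] w 27.9
72.8 [534.3 -35.3 123.7] yaw 20.9 F [-2.4  1.4 15.1] Tq [0.29 0.6  0.18] w 27.6
73.0 [534.6 -35.5 123.3] yaw 25.9 F [-1.2  0.5 10. ] Tq [0.37 0.09 0.48] w 27.8
73.3 [533.  -35.5 121.4] yaw 30.8 F [-0.3  0.4 -2.7] Tq [ 0.04 -0.    0.04] w 28.0
73.5 [532.8 -35.4 119.3] yaw 35.7 F [ 0.7 -0.1 -2.4] Tq [-0.01  0.03  0.09] w 27.9
73.8 [533.4 -35.6 117.7] yaw 40.7 F [0.1 0.1 0.1] Tq [ 0.04 -0.01  0.02] w 27.1
DROPPED
41
```

The cap has dropped into the starts (TCP 123.7 to 117.7). I'll seat it on the floor, then screw it forward.

```bash
cat >> turn.py <<'E'
def cw(y0,total,step=6,press=1.2,tqmax=2.0,zmin=110.5):
    o,y=q(); z=o["tool_pos"][2]; t=0
    while t<total:
        t+=step
        zc=max(z-np.radians(step)*3.6-press,zmin)
        move_straight([*JAR,zc],down(np.radians(y0-t)),feed=20)
        o,y=q(); z=o["tool_pos"][2]
        if abs(o["wrist_torque"][2])>tqmax or abs(o["wrist_force"][2])>45: print("STOP"); break
    return y0-t
E
python3 - <<'E'
from turn import *
move_straight([*JAR,115.8],down(np.radians(41)),feed=15); q()
print(cw(41,60))
E
```

```text
74.1 [533.6 -35.6 117.2] yaw 40.8 F [-3.3  0.  12.1] Tq [ 0.04  0.63 -0.02] w 27.5
74.1 [533.6 -35.6 117.2] yaw 40.8 F [-3.3  0.  12.1] Tq [ 0.04  0.63 -0.02] w 27.5
74.3 [534.6 -35.9 117.2] yaw 34.8 F [-0.2  0.1 10.5] Tq [-0.06  0.33 -0.23] w 27.5
74.6 [534.8 -36.  117.3] yaw 28.8 F [-0.5 -0.1 11.8] Tq [-0.1   0.27 -0.18] w 27.4
74.8 [534.4 -36.  117. ] yaw 22.7 F [-1.8 -0.6  9.4] Tq [-0.21  0.37 -0.32] w 27.2
75.1 [534.4 -36.1 116.7] yaw 16.8 F [ 0.7 -0.8  8.6] Tq [-0.27  0.27 -0.27] w 27.6
75.4 [534.4 -36.1 116.3] yaw 10.8 F [-1.2 -0.8  8.2] Tq [-0.18  0.25 -0.3 ] w 27.3
75.6 [534.4 -35.6 116. ] yaw 4.7 F [-0.9  1.1  8.9] Tq [ 0.05  0.23 -0.31] w 27.4
75.9 [534.3 -35.9 115.6] yaw -1.3 F [-0.9 -0.8  8.2] Tq [-0.06  0.28 -0.28] w 27.4
76.1 [534.3 -35.9 115.2] yaw -7.2 F [-0.8 -1.2  8.9] Tq [-0.15  0.34 -0.23] w 27.2
76.4 [534.3 -36.  114.9] yaw -13.3 F [-1.  -1.2  8.2] Tq [-0.11  0.31 -0.24] w 27.7
76.7 [534.4 -35.7 114.5] yaw -19.3 F [-0.4  0.6  7. ] Tq [ 0.05  0.19 -0.3 ] w 27.2
-19
```

Following the thread at 3.6 mm/rad, so I carry on to the stop.

```bash
python3 - <<'E'
from turn import *
y=cw(-19,48,step=4,tqmax=2.2)
print(y); wait(.3); q()
E
```

```text
76.7 [534.4 -35.7 114.5] yaw -19.3 F [-0.4  0.6  7. ] Tq [ 0.05  0.19 -0.3 ] w 27.2
76.9 [534.4 -35.8 114.2] yaw -23.2 F [-1.  -0.1  7.4] Tq [ 0.02  0.21 -0.32] w 27.4
77.2 [534.4 -35.8 113.9] yaw -27.3 F [-1.4  0.6  7.9] Tq [-0.04  0.18 -0.23] w 27.6
77.4 [534.4 -35.8 113.7] yaw -31.2 F [-0.  -0.   8.6] Tq [-0.01  0.23 -0.31] w 27.3
77.7 [533.7 -35.5 113.5] yaw -35.2 F [-2.8  1.5 11.1] Tq [ 0.09  0.46 -0.18] w 27.8
77.9 [533.5 -35.8 113.4] yaw -39.2 F [-3.7 -0.3 13. ] Tq [-0.16  0.75 -0.17] w 27.3
78.2 [533.5 -36.1 113.2] yaw -43.2 F [-2.9 -0.7 11.1] Tq [-0.32  0.63  0.18] w 27.6
78.4 [533.8 -36.  113.3] yaw -47.2 F [-3.9 -1.2 13.7] Tq [-0.02  0.54  0.08] w 27.9
78.7 [533.6 -35.8 113.2] yaw -51.1 F [-3.  -1.1 11.9] Tq [0.07 0.5  1.06] w 27.4
78.9 [534.5 -36.  113.3] yaw -55.1 F [-1.2 -1.4 10.8] Tq [-0.1   0.33  0.3 ] w 27.4
79.2 [534.3 -35.5 113.3] yaw -59.2 F [-1.8  2.2 11.5] Tq [ 0.16  0.46 -0.12] w 27.6
79.4 [534.1 -35.7 113.1] yaw -63.2 F [-0.8 -0.5  7.6] Tq [-0.03  0.35  0.27] w 27.7
79.7 [534.2 -36.5 113.2] yaw -67.2 F [-3.7 -3.7 13.3] Tq [-0.31  0.47  0.15] w 27.8
-67
80.0 [533.9 -36.5 113.2] yaw -67.2 F [-4.1 -3.6 12.4] Tq [-0.25  0.48  0.18] w 27.7
```

```bash
python3 - <<'E'
from turn import *
set_gripper(0.6); move_straight([*JAR,114],down(np.radians(-67)),feed=30); q()
move_straight([*JAR,114],down(np.radians(0)),feed=30); q()
set_gripper(0.0,120); q()
for a in range(0,31,3):
    move_straight([*JAR,112.4],down(np.radians(-a)),feed=30); q()
E
```

```text
80.6 [533.4 -35.5 114.1] yaw -67.0 F [-0.6 -0.2  0.7] Tq [-0.07 -0.01 -0.03] w 51.3
81.9 [533.3 -35.5 114. ] yaw -0.1 F [-0.1 -0.   0.2] Tq [ 0.06  0.02 -0.01] w 51.1
82.2 [533.6 -35.6 114.4] yaw -0.0 F [-0.8  0.2  4.9] Tq [-0.09  0.15 -0.04] w 26.5
82.5 [533.8 -35.7 114. ] yaw -0.0 F [-4.   1.4 17.3] Tq [0.04 0.86 0.01] w 26.7
82.7 [533.  -35.  113.8] yaw -3.0 F [-5.   2.5 17.8] Tq [0.48 0.94 0.25] w 26.3
83.0 [533.1 -35.1 113.7] yaw -5.7 F [-3.9  3.7 16.8] Tq [0.61 0.84 1.96] w 26.5
83.2 [534.1 -35.5 113.9] yaw -8.9 F [-2.5  1.  15.2] Tq [0.11 0.63 0.58] w 26.4
83.5 [533.9 -35.9 113.8] yaw -11.8 F [-2.1  0.3 14.8] Tq [-0.11  0.66  1.47] w 26.6
83.7 [534.2 -35.9 113.8] yaw -14.8 F [-1.9  0.2 13.7] Tq [0.08 0.53 1.23] w 26.7
84.0 [533.3 -36.3 113.6] yaw -17.8 F [-4.6 -2.5 14.8] Tq [-0.26  0.93  1.26] w 26.1
84.2 [532.9 -36.5 113.7] yaw -21.0 F [-5.8 -2.9 16. ] Tq [-0.98  1.02  0.04] w 26.6
84.5 [533.1 -37.8 113.5] yaw -23.9 F [-4.  -7.8 12.9] Tq [-1.75  1.09  0.29] w 26.6
84.7 [532.9 -38.1 113.5] yaw -26.7 F [-4.6 -8.7 13.3] Tq [-1.88  1.2   1.57] w 26.7
85.0 [532.9 -37.7 113.5] yaw -29.8 F [-6.2 -7.6 13. ] Tq [-1.68  0.96  1.2 ] w 26.1
```

Turning further meets 1–2 N·m with no more descent, so the cap is at the stop. I'll release, retreat and check its height.

```bash
python3 - <<'E'
from turn import *
set_gripper(0.6); move_straight([*JAR,200],down(np.radians(-30)),feed=120); q()
for n,yaw in(("fP",np.pi/2),("fM",-np.pi/2)):
    dx=30 if yaw>0 else -30
    movep([533+dx,-35,270],down(yaw)); wait(0.3); i,p,d=shot("wrist",n)
    C=cloud(i,d);z=C[...,2];r=np.hypot(C[...,0]-533.3,C[...,1]+35.5)
    a=C[(r<13)&(z>125)&(z<150)];b=C[(r>20)&(r<45)&(z>100)&(z<118)]
    A=np.c_[b[:,:2]-[533.3,-35.5],np.ones(len(b))];co=np.linalg.lstsq(A,b[:,2],rcond=None)[0]
    e=C[(r<55)&(z>105)&(z<115)]
    print(n,"grip top",np.median(a[:,2]),"skirt top",np.median(b[:,2]),"tilt",co[:2],cv2.minEnclosingCircle(e[:,:2].astype(np.float32)))
movep([480,0,350],down(0)); wait(.3)
shot("side","s20");shot("scene","sc20"); print(get_obs()["t"])
cv2.imwrite("pics/m20.png",np.hstack([cv2.resize(load("s20")[1][150:300,220:420],(400,300)),cv2.resize(load("sc20")[1][150:300,200:400],(400,300))]))
E
```

```text
86.2 [532.7 -35.4 199.3] yaw -30.0 F [-0.3  0.2 -0.8] Tq [0.02 0.03 0.09] w 50.8
fP grip top 138.07011624299247 skirt top 110.12582663602345 tilt [-0.00207973  0.00088795] ((534.0882568359375, -36.414981842041016), 47.62957000732422)
fM grip top 138.1591682436588 skirt top 110.10499106404328 tilt [-0.00320043  0.00116228] ((532.6984252929688, -37.347930908203125), 47.54100036621094)
93.1083
```

View pics/m20.png

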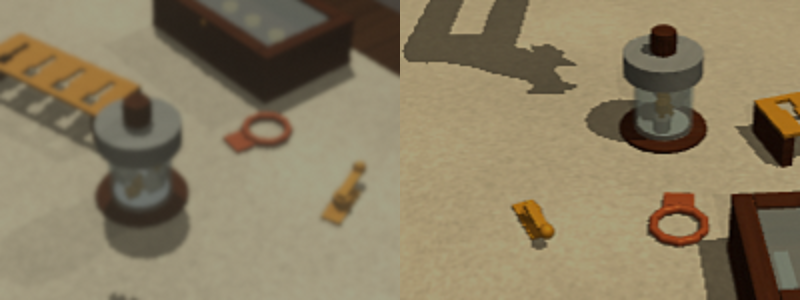

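View pics/sc20.png

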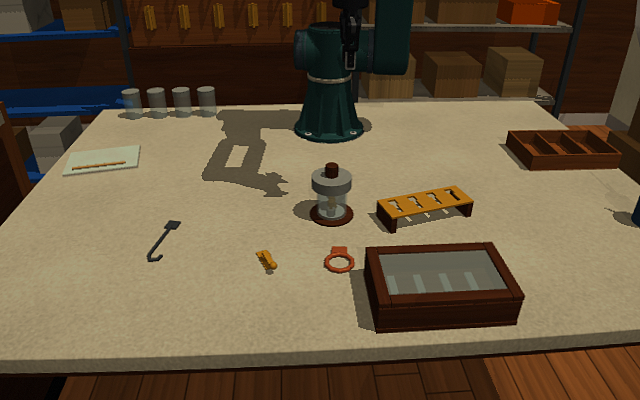

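```bash
python3 - <<'E'
from bench import *
print(job_done())
E
```

```text
the job is handed in; nothing more can be done
None
```

All four knobs are in the jar and the cap is screwed home against its stop. I handed the job in shortly after 93 s of robot time, with the gripper clear of everything.

**Knobs:** I slid each one to the wide end of its slot and lifted it out without snagging. Two things did not go cleanly:
- **Contact:** the second knob landed standing on the first, so the third met them on the way in and the wrist force read 51 N. That is below the 120 N limit. The contact came through the held knob, not the gripper's body, as far as I can tell.
- **Regrasp:** the third knob was left lying across the rim, so I picked it up again and dropped it in. The stack had toppled by then. Later views showed all the knobs below 59 mm and the rail empty.

**Cap:** it had been knocked about 43 mm aside during the run, so I measured its position again before picking it up.
- **Backward turn:** the cap came down on the teeth. Turning it anticlockwise took it onto the ledge, and it dropped 6.5 mm into the starts.
- **Screwing down:** it went forward about 70° and down 4.0 mm, then stopped.
- **Stop check:** I regripped it at 120 N and turned further; it resisted with 1–2 N·m, the grip slipped and the cap went no lower.

**Last checks:**
- **Cap height:** the skirt top read 110.1 mm and the grip top 138.1 mm. Earlier readings of known heights came out about 1 mm high, so this matches the 109 and 137 mm expected when fully home. The cap was level.
- **Other ironmongery:** the fastener, pull ring and shutter hook look unmoved in the pictures.
- **Disagreement:** the sign of the wrist torque during free turning was the opposite of what friction should give. I relied on the drop heights and the resistance at the stop instead.

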